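Put the potting bench things into their holders

ROBOT

A 6-joint arm with a two-finger parallel gripper is mounted at the origin on the work surface; the furniture and walls round the work are solid. World frame = base frame: x ahead of the robot, y to its left, z up, the work surface at z = 0. Lengths are in mm, angles in rad, forces in N, time in s.
With the tool pointing down it reaches from about 425 to 1125 mm from the base axis. Payload 14.9 kg.
Tool frame: the origin (TCP) lies midway between the tips of the shut fingers; the grasp point (between the pads) lies ctrl.pinch_z behind it (ctrl.pinch_z is the distance from the TCP to the grasp point, in mm); z points along the fingers, y is the line along which they close (so a half turn about z gives the same grasp; the last joint's range is limited). The gripper opens to 91 mm and grips with 3 to 60 N. Pads are 32 mm wide; open, the fingers measure 118 mm over their backs; the gripper's body (76 mm by 178 mm) begins 60 mm behind the grasp point.
Start: joints at [-1.148, 0.379, 1.734, -0, 1.028, -0.033], TCP at [308.124, -628.552, 213.932] pointing down, gripper open.
Joint ranges: [-2.77, 2.77], [-0.74, 2.19], [0, 2.66], [-1.06, 4.2], [0.31, 2.87], [-3.08, 3.08]. Speed limits (rad/s): [1.89, 1.89, 2.39, 3.14, 3.14, 3.14].

INTERFACE

Orientations are given as a rotation vector (axis times angle).
In Python, from plant import ctrl gives the robot as it stands. Calls block until the motion is done:
- ctrl.goto(position, orientation): joint-space move of the TCP to a pose.
- ctrl.move_straight(position, attitude=None, max_speed=150): straight line of the TCP; attitude=None keeps the orientation; max_speed is the mean speed in mm/s.
- ctrl.goto_joints(angles): joint-space move.
- ctrl.move_gripper(opening): finger opening in mm; the grip force is fixed at half the most; returns when the fingers have stopped.
- ctrl.wait(seconds).
- ctrl.ik(position, orientation): joint angles nearest the present ones, or None.
- ctrl.sense(): the state.
- ctrl.get_image(name): name is "side" or "top" or "wrist"; returns (picture, depth): 400x640x3 uint8, red, green, blue; 400x640 float32, mm along the optical axis (not along the pixel's ray), 0 where there is no reading.
- ctrl.calibration(name): a dict with "K" (3x3 intrinsics, pixels), "dist_coeffs" ([k1, k2, p1, p2, k3] as OpenCV has them; the pictures are not rectified), "T" (4x4, takes a point from camera to world coordinates); the wrist camera has in their place "T_tool_cam" (4x4, takes a point from camera to tool coordinates, whose origin is the TCP and whose axes are the flange's). Camera axes: x right, y down, z forward; pixel columns grow to the right and rows downward; lengths in mm; the calibration is good to about 2 mm. A picture is of the moment at which its call begins: read the wrist's pose just before it. calibration takes no time and is no camera call.
A pose or a line that the arm cannot do raises ctrl.MotionError and nothing moves.
- ctrl.sign_off(): hands the job in; it is judged then, once.
The state is a dict: "clock": time; "joints": joint angles; "qvel": joint speeds; "effort": joint torques, N m; "ee_pos": TCP position; "orientation": TCP orientation; "ft_force": force on the tool from outside, world axes, zero at the start; "torque": the same for the moment, N m; "opening": finger opening in mm; "finger_force": force on a finger pad.
Only numpy, scipy, OpenCV 4.12 (cv2) and the standard library are available. Lean on these libraries where they do the work, as an engineer would, in place of code of your own. Each camera call takes 0.05 s, during which the arm holds its last target. There are 200 camera calls.

TASK

Tidy the potting bench: stand the seed jar in the square wooden tray, the empty black pot in the round clay saucer and the climate meter on the wooden stand with its screen towards the low front lip, and lay the marker pen across both forks of the pen rest. Set each thing down centred in its holder, without dropping the glass jar, and leave the tweezers where they lie.

Things in the scene. Friction and masses are not known exactly. Their poses are not given: they have to be found in the camera images.
- jar: Glass seed jar with a pale grey metal lid, round, 52 mm diameter, 69 mm tall, about 0.12 kg, loose, standing. Grasp round the body at about 35 mm height. Origin: centre of its underside; z up.
- pot: Empty black nursery pot, loose, standing: outside diameter 68 mm at the rim and 50 mm at the foot, 58 mm tall, the rim band is the top 15 mm; hollow. Grasp across the rim at about 48 mm height. Origin: centre of its underside; z up.
- meter: White box-shaped climate meter with a grey display, loose, standing upright: 62 mm wide (its y), 58 mm high (z), 42 mm deep (x) with its prop behind; its upright body fills x -19 to +3 mm and the screen looks along its -x. Grasp across the 62 mm width, at x = -8 mm and about 38 mm height. Origin: underside, middle of the width.
- meter_screen (a point): Point in the middle of the meter's screen, on its front face (meter x = -19 mm, height 35 mm); shows which way the meter looks. Same axes as the meter.
- marker: Black and red marker pen, loose, lying on the bench, 138 mm long along its y (from y -63 to +69 mm at its origin), 15 mm thick. Grasp across it near its middle (y = 0). Origin: under its middle, at bench height; the pen's centre line is 7.5 mm above the origin. Either end may point either way in the rest.
- jar_tray: Square light wooden tray with a low rim on all four sides, fixed; 82 x 82 mm outside, 70 x 70 mm inside, floor 5 mm and rim 12 mm above the bench. Holds the seed jar. Origin: centre of its underside.
- saucer: Round terracotta saucer, fixed; 84 mm outside diameter, about 70 mm inside at the floor, floor 5 mm and rim 12 mm above the bench. Holds the pot. Origin: centre of its underside.
- meter_stand: Light wooden stand for the meter, fixed; base plate 78 (x) x 86 (y) x 8 mm, with a low 13 mm high front lip at its -x edge (inner face at x = -33 mm) and a 32 mm high backrest at its +x edge (inner face at x = +32 mm), both heights from the bench; open at the sides. The meter stands on the base plate between them, its origin over the stand's origin and its x along the stand's x, so that the screen looks over the low lip. Origin: centre of the underside.
- pen_rest: Light wooden pen rest, fixed; base 56 (x) x 100 (y) x 6 mm with two V-shaped forks at y = -38 and +38 mm, each 10 mm thick, V bottom 17 mm and tips 34 mm above the bench, V 34 mm wide at the top; 66 mm free between the forks. The pen lies along y in both Vs, its centre line then about 27 mm above the bench. Origin: centre of the underside.
- tweezers: Steel tweezers lying flat, 125 mm long (along their y), 16 mm wide, 6 mm high, loose, at the right end of the bench; not to be moved. Origin: underside, middle of the length.
Not all that is in view belongs to the job. Leave any yellow look-alike of the meter_stand alone.

How it is judged (in metres and radians):
At the end, for the whole second after the job is handed in: Jar upright on the tray floor and pot upright on the saucer floor, within 14 mm; meter upright on its stand within 14 mm and 0.25 rad, screen to the low lip; marker in both forks, within 16 mm across, 25 mm along, 0.15 rad; all at rest; tweezers within 30 mm of their start (horizontal distance between jar and jar_tray below 0.014 m and z of jar in the frame of jar_tray between 0.002 and 0.009 m and angle between each of jar, pot, meter's own z axis and vertical below 0.1 rad and horizontal distance between pot and saucer below 0.014 m and z of pot in the frame of saucer between 0.002 and 0.009 m and x of meter in the frame of meter_stand between -0.015 and 0.015 m and y of meter in the frame of meter_stand between -0.014 and 0.014 m and z of meter in the frame of meter_stand between 0.005 and 0.012 m and angle between the x axis of meter and the x axis of meter_stand, either way round below 0.25 rad and x of meter_screen in the frame of meter_stand below -0.003 m and x of marker in the frame of pen_rest between -0.016 and 0.016 m and y of marker in the frame of pen_rest between -0.025 and 0.025 m and z of marker in the frame of pen_rest between 0.012 and 0.04 m and angle between the y axis of marker and the y axis of pen_rest, either way round below 0.15 rad and distance of tweezers from where it was at the start of the episode below 0.03 m and linear speed of each of jar, pot, meter, marker below 0.02 m/s and angular speed of each of jar, pot, meter, marker below 0.2 rad/s); the robot touches nothing.
It fails at once if the glass jar is dropped (moves faster than 0.7 m/s while not held) (contact force between the fingers and jar below 0.05 N and linear speed of jar above 0.7 m/s).
It fails at once if the tweezers are pushed more than 30 mm (distance of tweezers from where it was at the start of the episode above 0.03 m).
It also fails if it takes over 128 s, if anything falls off the work surface, if the arm or the gripper's body presses on something with over 40 N, if the wrist force passes 120 N, or if a joint passes its speed limit or range.

## Working session

There is one attempt and no reset: what is moved stays moved. The work goes in short steps, each a Python script; the robot and the scene stay as the last script left them, time stands still between calls to the robot, and variables do not carry over. Pictures are saved under pics/ and viewed, at most 14 in all, crops included, and the job is handed in when it is done.

```bash
ls; mkdir -p pics
cat > h.py <<'E'
import numpy as np, cv2
from plant import ctrl
from scipy.spatial.transform import Rotation as R
E
python3 - <<'E'
from h import *
for n in("top","side"):
    p,d=ctrl.get_image(n); c=ctrl.calibration(n)
    cv2.imwrite(f"pics/{n}0.png",p[:,:,::-1]); np.savez(f"{n}0.npz",p=p,d=d)
    print(n,c["K"].round(1).tolist(),np.round(c["dist_coeffs"],4),c["T"].round(3).tolist())
s=ctrl.sense(); print(s["orientation"],s["clock"],ctrl.pinch_z); print(ctrl.calibration("wrist"))
E
```

```text
pics
top [[420.7, 0.0, 319.9], [0.0, 420.7, 195.6], [0.0, 0.0, 1.0]] [-0.0813  0.      0.      0.      0.    ] [[-0.004, -0.996, 0.087, 295.04], [-1.0, 0.003, -0.014, 87.001], [0.013, -0.087, -0.996, 1585.189], [0.0, 0.0, 0.0, 1.0]]
side [[475.1, 0.0, 321.6], [0.0, 475.1, 194.9], [0.0, 0.0, 1.0]] [-0.1018  0.      0.      0.      0.    ] [[0.999, 0.03, -0.036, 479.169], [0.047, -0.67, 0.741, -995.306], [-0.001, -0.742, -0.67, 1015.681], [0.0, 0.0, 0.0, 1.0]]
[-3.05939057e+00 -7.09574550e-01  2.88057044e-04] 0.1 18.8
{'K': array([[334.56521601,   0.        , 319.3098423 ],
       [  0.        , 334.56521601, 198.13430456],
       [  0.        ,   0.        ,   1.        ]]), 'dist_coeffs': array([-0.05082421,  0.        ,  0.        ,  0.        ,  0.        ]), 'T_tool_cam': array([[ 1.25597869e-03, -9.70282370e-01, -2.41972198e-01,
         6.78415899e+01],
       [ 9.99999176e-01,  1.28326786e-03,  4.48211602e-05,
        -7.81571577e-02],
       [ 2.67025963e-04, -2.41972055e-01,  9.70283182e-01,
        -1.70256508e+02],
       [ 0.00000000e+00,  0.00000000e+00,  0.00000000e+00,
         1.00000000e+00]])}
```

View pics/top0.png

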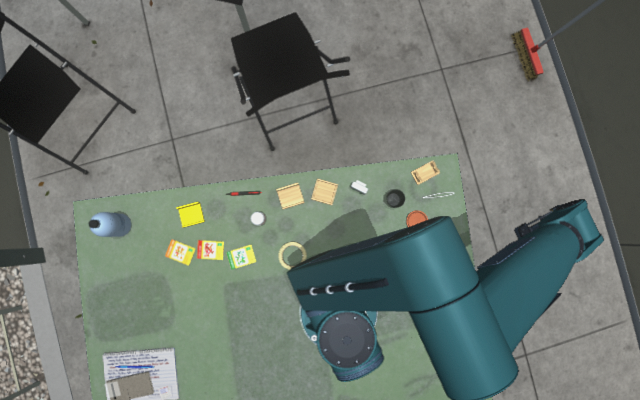

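View pics/side0.png

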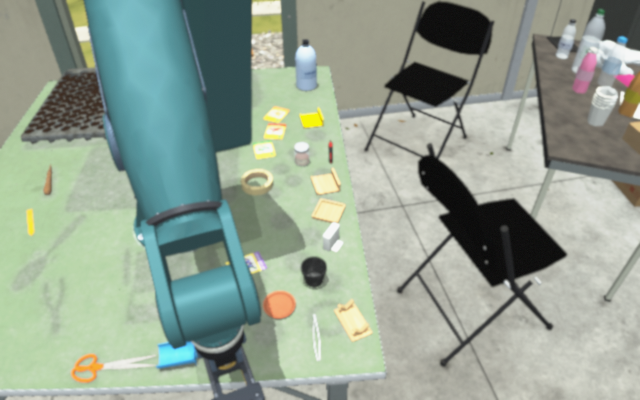

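The top view shows, left to right: yellow decoy (190,214), marker (243,193), jar (258,218), two wooden squares (290,195) and (324,191), meter (359,187), pot (394,198), saucer (416,218), pen rest (425,172) and tweezers (438,195). The side view shows a backrest on the wooden square nearer the marker (326,183), so that one is the stand and (328,210) is the tray.

```bash
cat >> h.py <<'E'
def cam(n,s=None):
    c=ctrl.calibration(n)
    if n=="wrist":
        T=np.eye(4); T[:3,:3]=R.from_rotvec(s["orientation"]).as_matrix(); T[:3,3]=s["ee_pos"]; T=T@c["T_tool_cam"]
    else: T=c["T"]
    return c["K"],c["dist_coeffs"],T
def px2w(C,uv,z):
    K,D,T=C; uv=np.atleast_2d(np.array(uv,float))
    n=cv2.undistortPoints(uv[:,None],K,D)[:,0]
    r=np.c_[n,np.ones(len(n))]@T[:3,:3].T; o=T[:3,3]
    return (o+r*((z-o[2])/r[:,2])[:,None])[:,:2]
def w2px(C,P):
    K,D,T=C; Ti=np.linalg.inv(T)
    return cv2.projectPoints(np.atleast_2d(np.array(P,float)),cv2.Rodrigues(Ti[:3,:3])[0],Ti[:3,3],K,D)[0][:,0]
def down(yaw): # tool z down, tool y axis at angle yaw in world
    y=np.array([np.cos(yaw),np.sin(yaw),0]); z=np.array([0,0,-1.]); return R.from_matrix(np.c_[np.cross(y,z),y,z]).as_rotvec()
def shot(name):
    s=ctrl.sense(); p,d=ctrl.get_image("wrist"); C=cam("wrist",s)
    cv2.imwrite(f"pics/{name}.png",p[:,:,::-1]); np.savez(f"{name}.npz",p=p,d=d,K=C[0],D=C[1],T=C[2]); return p,d,C
def load(name):
    a=np.load(f"{name}.npz"); return a["p"],a["d"],(a["K"],a["D"],a["T"])
E
python3 - <<'E'
from h import *
C=cam("top")
for n,u in dict(marker=(243,193),jar=(258,218),stand=(290,195),tray=(324,191),meter=(359,187),pot=(394,198),saucer=(416,218),rest=(425,172),tw=(438,195),yellow=(190,214)).items(): 
    q=px2w(C,u,20)[0];print(n,q.round(),round(np.hypot(*q)))
s=ctrl.sense(); print(R.from_rotvec(s["orientation"]).as_matrix().round(2))
for pos in([650,-300,330],[600,150,330],[600,-100,330],[620,-400,330],[500,-330,380]):
  for yaw in np.arange(-3,3.2,.785): 
    q=ctrl.ik(pos,down(yaw)); print(pos,round(yaw,2),None if q is None else np.round(q,2))
E
```

```text
marker [443. 353.] 566
jar [349. 296.] 458
stand [435. 177.] 470
tray [449.  50.] 452
meter [464. -81.] 471
pot [ 422. -212.] 473
saucer [ 347. -294.] 455
rest [ 521. -333.] 618
tw [ 433. -380.] 576
yellow [365. 551.] 661
[[ 0.9   0.44 -0.  ]
 [ 0.44 -0.9   0.  ]
 [ 0.   -0.   -1.  ]]
[650, -300, 330] -3.0 [-0.46  0.3   1.62 -0.    1.22  2.54]
[650, -300, 330] -2.22 [-0.46  0.3   1.62  0.    1.22  1.75]
[650, -300, 330] -1.43 [-0.46  0.3   1.62 -0.    1.22  0.97]
[650, -300, 330] -0.64 [-0.46  0.3   1.62  0.    1.22  0.18]
[650, -300, 330] 0.14 [-0.46  0.3   1.62 -0.    1.22 -0.6 ]
[650, -300, 330] 0.93 [-0.46  0.3   1.62 -0.    1.22 -1.39]
[650, -300, 330] 1.71 [-0.46  0.3   1.62 -0.    1.22 -2.17]
[650, -300, 330] 2.5 [-0.46  0.3   1.62 -0.    1.22 -2.96]
[600, 150, 330] -3.0 [ 0.21  0.13  1.82 -0.    1.19 -3.08]
[600, 150, 330] -2.22 [0.21 0.13 1.82 0.   1.19 2.42]
[600, 150, 330] -1.43 [ 0.21  0.13  1.82 -0.    1.19  1.64]
[600, 150, 330] -0.64 [0.21 0.13 1.82 0.   1.19 0.85]
[600, 150, 330] 0.14 [ 0.21  0.13  1.82 -0.    1.19  0.07]
[600, 150, 330] 0.93 [ 0.21  0.13  1.82  0.   
[... 809 characters left out ...]
] -0.64 [-0.6   0.34  1.57  0.    1.23  0.04]
[620, -400, 330] 0.14 [-0.6   0.34  1.57 -0.    1.23 -0.74]
[620, -400, 330] 0.93 [-0.6   0.34  1.57 -0.    1.23 -1.53]
[620, -400, 330] 1.71 [-0.6   0.34  1.57 -0.    1.23 -2.31]
[620, -400, 330] 2.5 None
[500, -330, 380] -3.0 [-0.62  0.06  1.81 -0.    1.27  2.38]
[500, -330, 380] -2.22 [-0.62  0.06  1.81  0.    1.27  1.59]
[500, -330, 380] -1.43 [-0.62  0.06  1.81 -0.    1.27  0.81]
[500, -330, 380] -0.64 [-0.62  0.06  1.81  0.    1.27  0.02]
[500, -330, 380] 0.14 [-0.62  0.06  1.81 -0.    1.27 -0.76]
[500, -330, 380] 0.93 [-0.62  0.06  1.81 -0.    1.27 -1.55]
[500, -330, 380] 1.71 [-0.62  0.06  1.81 -0.    1.27 -2.33]
[500, -330, 380] 2.5 None
```

Run:
```python
from h import *
for n,p in(("wA",[490,-250,310]),("wB",[480,200,310])):
    ctrl.goto(p,down(-np.pi/2)); ctrl.wait(.2); im,d,C=shot(n); s=ctrl.sense(); print(n,s["clock"],np.round(s["ee_pos"]),s["ft_force"])
a=cv2.imread("pics/wA.png");b=cv2.imread("pics/wB.png")
```

```text
wA 1.9333 [ 490. -250.  310.] [ 1.30692699  0.06013443 -0.2914846 ]
wB 3.8333 [480. 200. 310.] [ 0.13420917  0.58273338 -0.28703257]
```

View pics/wA.png

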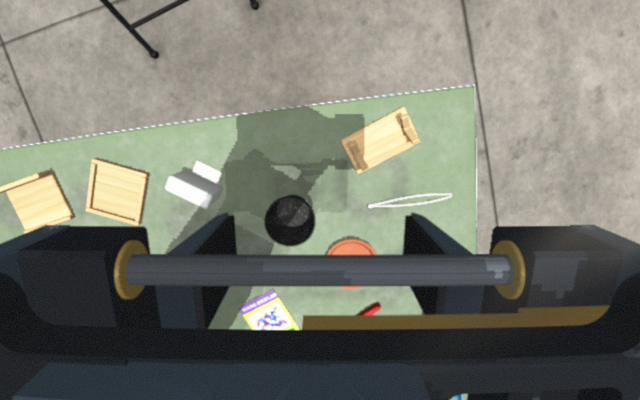

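View pics/wB.png

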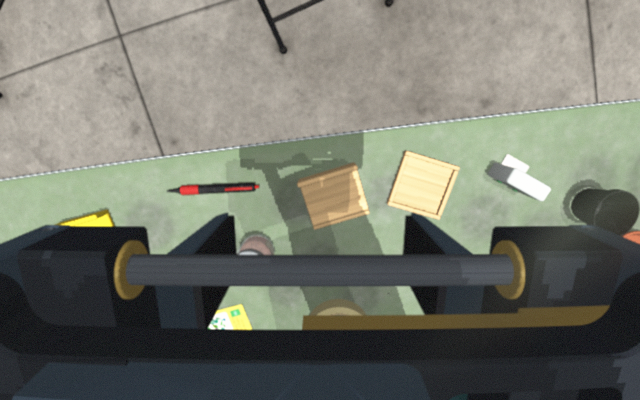

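In wA: stand (40,200), tray (118,190), meter (195,185), pot (290,220), pen rest (382,140), tweezers (410,200), saucer (352,262, half hidden). In wB: marker (215,188), jar (255,245, half hidden), stand (333,196, with its backrest towards the upper left?), tray (424,184). I need a turned-round view for the near items.

Run:
```python
from h import *
for n,p in(("wC",[610,230,310]),("wD",[620,-230,310])):
    ctrl.goto(p,down(np.pi/2)); ctrl.wait(.2); im,d,C=shot(n); s=ctrl.sense(); print(n,s["clock"],np.round(s["ee_pos"]))
a=np.vstack([cv2.imread("pics/wC.png")[:260],cv2.imread("pics/wD.png")[:260]]); cv2.imwrite("pics/cd.png",a)
```

```text
wC 6.75 [610. 230. 310.]
wD 8.6833 [ 620. -229.  310.]
```

View pics/cd.png

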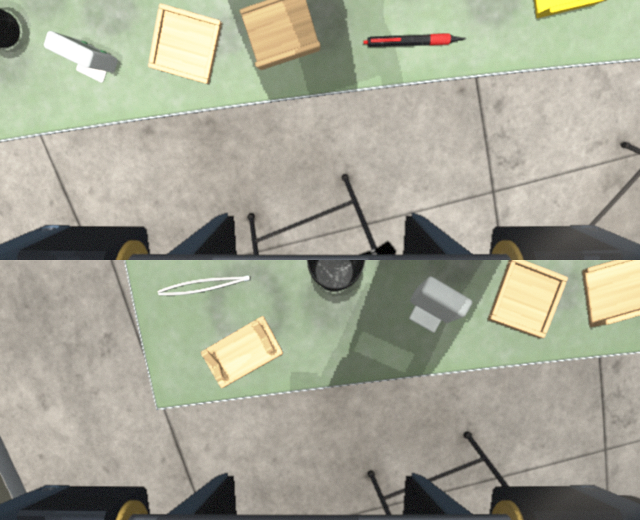

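The upper half (wC) shows the meter (80,55), tray (185,43), stand (280,32) and marker (415,40). The lower half (wD) shows the tweezers, pen rest (242,350) and meter (440,303). One pair of views further back will also get the jar and saucer, and I'll use depth clouds plus colour.

```bash
cat >> h.py <<'E'
def cloud(p,d,C):
    K,D,T=C; h,w=d.shape; v,u=np.mgrid[:h,:w]
    n=cv2.undistortPoints(np.c_[u.ravel(),v.ravel()].astype(float)[:,None],K,D)[:,0]
    c=np.c_[n,np.ones(len(n))]*d.reshape(-1,1)
    W=c@T[:3,:3].T+T[:3,3]; W[d.ravel()==0]=np.nan; return W.reshape(h,w,3)
def blobs(W,zlo,zhi,amin=60,roi=None):
    m=((W[...,2]>zlo)&(W[...,2]<zhi)).astype(np.uint8)
    n,l,st,_=cv2.connectedComponentsWithStats(m)
    return [W[l==i] for i in range(1,n) if st[i,4]>=amin]
def rect(P):
    (c,s,a)=cv2.minAreaRect(P[:,:2].astype(np.float32)); return np.round(c,1),np.round(s,1),round(a,1)
E
python3 - <<'E'
from h import *
for n,p in(("wE",[475,-250,310]),("wF",[475,250,310])):
    ctrl.goto(p,down(np.pi/2)); ctrl.wait(.2); shot(n)
print(ctrl.sense()["clock"])
cv2.imwrite("pics/ef.png",np.vstack([cv2.imread("pics/wE.png")[:260],cv2.imread("pics/wF.png")[:260]]))
for n in "wA wB wC wD wE wF".split():
    p,d,C=load(n); W=cloud(p,d,C); g=(p[...,1].astype(int)>p[...,0]+8)&(p[...,1]>p[...,2]+8)
    print(n,"bench z",np.nanpercentile(W[g][:,2],[10,50,90]).round(1))
    for B in blobs(W,3.5,110):
        if (B[:,0]<700).all() : print("  ",rect(B),"z50/max",np.percentile(B[:,2],[50,98]).round(1),len(B))
E
```

```text
11.6417
wA bench z [-1.6 -0.3  5. ]
   (array([ 522.4, -336. ]), array([56.6, 99.3]), 28.5) z50/max [ 5.7 32.2] 2763
   (array([449.5,  49.4]), array([83.9, 82.6]), 73.7) z50/max [ 5.4 12.7] 2870
   (array([461.8, -78.8]), array([62. , 26.2]), 62.5) z50/max [55.3 58.9] 1366
   (array([433. , 177.5]), array([78.8, 89. ]), 16.3) z50/max [ 7.8 31.7] 2685
   (array([ 418.9, -210.8]), array([67.4, 67.6]), 77.9) z50/max [34.1 58.4] 1466
   (array([ 363.7, -299.1]), array([26.6, 74.2]), 0.0) z50/max [ 5.5 12.4] 501
   (array([ 255.1, -331.6]), array([ 9.2, 34.9]), 36.7) z50/max [12.  14.7] 129
   (array([ 242.8, -156.7]), array([12.2, 35.9]), 46.7) z50/max [4.  5.4] 61
   (array([ 229.7, -173.1]), array([35.4, 21.5]), 82.4) z50/max [4.  5.5] 111
wB bench z [-1.7 -0.5  1.4]
   (array([448.9,  50.3]), array([83. , 82.8]), 74.1) z50/max [ 5.1 12.6] 2909
   (array([432.7, 178.5]), array([78.4, 85.9]), 17.3) z50/max [ 7.9 32. ] 3138
   (array([463.4, -78. ]), array([62.9, 31. ]), 62.5) z50/max [56.  58.5] 1173
   (array([443.8, 355.4]), array([ 14.9, 135.1]), 2.2) z50/max [11.1 15.2] 781
   (arr
[... 1853 characters left out ...]
8]), 63.4) z50/max [56.8 59. ] 1087
   (array([ 522.8, -335.7]), array([ 56.2, 100.4]), 27.9) z50/max [ 5.8 32.4] 2543
wF bench z [-1.7 -0.4  2.2]
   (array([349.3, 293.9]), array([49.7, 48.6]), 89.3) z50/max [68.2 70.2] 1647
   (array([363.6, 553.2]), array([78.8, 88.6]), 15.1) z50/max [ 8.  32.2] 3751
   (array([433.1, 178.8]), array([78.6, 86.6]), 17.2) z50/max [ 7.7 32. ] 3638
   (array([ 420.7, -188.6]), array([27.7, 50.8]), 89.1) z50/max [23.2 48. ] 655
   (array([449.2,  50.5]), array([84.4, 83. ]), 73.9) z50/max [ 5.2 12.6] 3080
   (array([444.4, 356.5]), array([ 14.6, 135.9]), 3.0) z50/max [11.  14.9] 858
   (array([460. , -76.7]), array([63.2, 24.5]), 61.8) z50/max [51.2 58.7] 1584
```

View pics/ef.png

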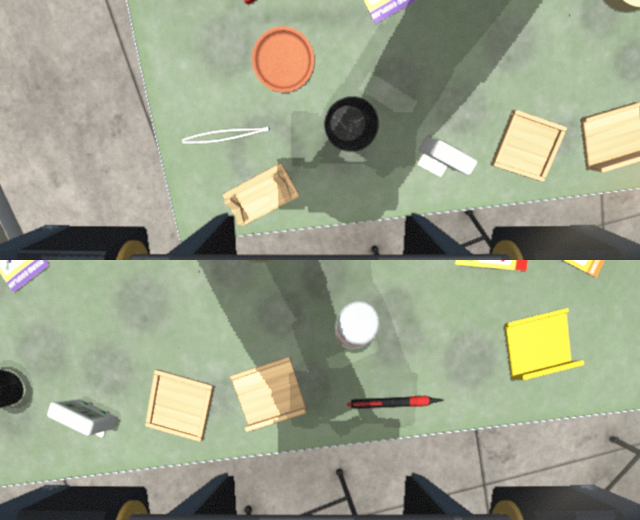

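wE shows the saucer whole (284,60), the pot (351,123) and the meter with its prop below left (432,165), i.e. screen towards -x,+y. wF shows the jar (358,325), marker (395,402) with tip right, and the yellow decoy (540,343). All measured sizes match those given. I'll refine with height bands.

Run:
```python
from h import *
near=lambda W,c,r:(np.hypot(W[...,0]-c[0],W[...,1]-c[1])<r)
for n in "wA wB wC wD wE wF".split():
    p,d,C=load(n); W=cloud(p,d,C)
    for o,c,r,lo,hi in(("jar",(349,294),45,64,75),("meter",(461,-78),50,54,64),("prop",(470,-82),60,4,50),("pot",(419,-210),50,52,62),("stand_hi",(433,178),65,24,36),("stand_lip",(433,178),65,10.5,15),("rest_hi",(522,-336),65,20,36),("saucerrim",(336,-298),60,10,15),("tweez",(433,-380),80,1.8,8)):
        P=W[near(W,c,r)&(W[...,2]>lo)&(W[...,2]<hi)]
        if len(P)>50: print(n,o,rect(P),P[:,:2].mean(0).round(1),len(P), cv2.minEnclosingCircle(P[:,:2].astype(np.float32)) if o in("jar","pot","saucerrim") else "")
```

```text
wA meter (array([460.1, -77.7]), array([61.7, 22.3]), 62.5) [460.5 -78.5] 740 
wA prop (array([470. , -88.4]), array([62.6, 27.9]), 45.1) [466.5 -86.2] 570 
wA pot (array([ 418.9, -210.8]), array([67.4, 67.4]), 77.5) [ 416.2 -210.5] 284 ((418.5850524902344, -210.79266357421875), 34.2952995300293)
wA stand_hi (array([469.4, 180.9]), array([ 7.7, 71.6]), 17.5) [469.1 179.5] 225 
wA stand_lip (array([432.4, 176.9]), array([76.5, 83.5]), 17.1) [410.8 159.4] 146 
wA rest_hi (array([ 522.2, -336. ]), array([42.9, 85.6]), 28.5) [ 522.9 -337.8] 408 
wA saucerrim (array([ 338.7, -293.6]), array([69.5, 81.3]), 70.5) [ 352.9 -298.3] 200 ((336.6758117675781, -299.2438659667969), 41.135066986083984)
wA tweez (array([ 458.4, -371.2]), array([105.9, 131.7]), 18.8) [ 459.  -369.2] 547 
wB meter (array([460.7, -76.8]), array([62.6, 22.6]), 63.1) [461.1 -75.7] 719 
wB prop (array([464.3, -72.9]), array([56.2, 41.1]), 78.3) [468.2 -55.4] 399 
wB pot (array([ 424.3, -211.5]), array([69.8, 58.2]), 70.4) [ 425.8 -212.5] 380 ((418.84100341796875, -210.0887908935547), 35.44743347167969)
wB stand_hi (array([
[... 1629 characters left out ...]
-335.7] 384 
wE saucerrim (array([ 336.1, -298.6]), array([81. , 81.7]), 89.4) [ 336.  -298.4] 655 ((336.8294982910156, -298.55859375), 41.646461486816406)
wE tweez (array([ 435.6, -370.2]), array([133.5, 145.5]), 67.5) [ 454.6 -371.3] 587 
wF jar (array([348. , 295.1]), array([47.3, 45.9]), 89.3) [348.  294.7] 1362 ((347.6665954589844, 294.91864013671875), 24.243106842041016)
wF meter (array([460.4, -77. ]), array([63.2, 23.3]), 61.0) [460.2 -75.6] 726 
wF prop (array([454.1, -69.9]), array([62.9, 20. ]), 45.1) [458.  -64.6] 760 
wF stand_hi (array([467. , 190.1]), array([ 7.1, 85. ]), 17.2) [466.7 190.3] 345 
wF stand_lip (array([430.4, 178.2]), array([73. , 85.8]), 17.1) [401.6 169.5] 285
```

Stand x points at 17.3° (backrest side), and meter x at -27°. Jar first.

```bash
cat >> h.py <<'E'
def pick(xy,yaw,z,close,up=150,open_=91):
    yaw=np.radians(yaw); o=down(yaw); ctrl.move_gripper(open_)
    ctrl.goto([*xy,up],o); ctrl.move_straight([*xy,z+25],o,250); ctrl.move_straight([*xy,z],o,60)
    ctrl.move_gripper(close); s=ctrl.sense(); print("grip",s["opening"],s["finger_force"],s["ee_pos"].round(1) if hasattr(s["ee_pos"],"round") else s["ee_pos"])
    ctrl.move_straight([*xy,up],o,150); s=ctrl.sense(); print("lift",s["opening"],s["finger_force"],s["clock"])
def place(xy,yaw,z,open_=85,up=150,low=0):
    yaw=np.radians(yaw); o=down(yaw)
    ctrl.goto([*xy,up],o); ctrl.move_straight([*xy,z+12],o,150); ctrl.move_straight([*xy,z],o,25); ctrl.wait(.2)
    s=ctrl.sense(); print("down",np.round(s["ft_force"],1),s["opening"],np.round(s["ee_pos"],1))
    ctrl.move_gripper(open_); ctrl.wait(.2); ctrl.move_straight([*xy,z+80],o,120); ctrl.move_straight([*xy,up],o,250); print("clock",ctrl.sense()["clock"])
E
python3 - <<'E'
from h import *
pick((348.3,294.6),40,16.2,40)
place((449.1,50.2),10,16.2+5.5)
E
```

```text
grip 50.36600056652943 29.933474258933472 [348.2 294.5  16.3]
lift 50.32673168695684 29.8905923975326 15.7583
down [ 0.6  0.2 -1. ] 50.27740591054238 [449.1  50.2  21.7]
clock 20.6
```

Run:
```python
from h import *
pick((460.1,-77.6),63,19.2,50)
place((425.5,176.0),107.3,19.2+8.5)
pick((419,-210.4),-30,29.2,55)
place((336.3,-298.6),-40,29.2+5.5)
```

```text
grip 61.805736992041226 30.00049889087677 [460.2 -77.6  19.3]
lift 62.03648363533957 29.999865889549255 24.75
down [-0.4 -0.9 -0.1] 61.61196877109464 [425.5 176.   27.7]
clock 29.35
grip 65.91233401738748 30.000578957260586 [ 419.1 -210.5   29.3]
lift 65.88204463593009 29.999878003145568 33.6833
down [ 0.2 -0.7 -1. ] 66.51099561368326 [ 336.3 -298.6   34.7]
clock 37.7083
```

Run:
```python
from h import *
pick((444.2,356),2.6,3,0,open_=60)
ctrl.goto([480,200,310],down(-np.pi/2+.4)); shot("m1")
place((522.4,-335.9),28.2,24,open_=45)
ctrl.goto([475,-250,310],down(np.pi/2)); ctrl.wait(.2); shot("g1")
ctrl.goto([475,180,310],down(np.pi/2)); ctrl.wait(.2); shot("g2")
cv2.imwrite("pics/g.png",np.vstack([cv2.imread("pics/g1.png")[:260],cv2.imread("pics/g2.png")[:260]]))
near=lambda W,c,r:(np.hypot(W[...,0]-c[0],W[...,1]-c[1])<r)
for n in "g1 g2".split():
    p,d,C=load(n); W=cloud(p,d,C)
    for o,c,r,lo,hi in(("jar",(449,50),45,69,80),("meter",(425,176),50,62,72),("pot",(336,-298),50,58,70),("penall",(522,-336),75,25,40)):
        P=W[near(W,c,r)&(W[...,2]>lo)&(W[...,2]<hi)]
        if len(P)>50: print(n,o,rect(P),P[:,:2].mean(0).round(1),np.percentile(P[:,2],[50,98]).round(1),len(P))
print(ctrl.sense()["clock"])
```

```text
grip 12.432074025361773 29.999970942735672 [444.2 356.    3. ]
lift 12.692078801764099 29.99985560774803 43.775
down [-0.1 -0.6 -0.4] 12.484901842725558 [ 522.5 -335.9   24.1]
clock 50.725
g1 jar (array([448.3,  50. ]), array([46.6, 46.6]), 63.3) [448.   48.4] [73.7 75.4] 1136
g1 meter (array([431.8, 154.4]), array([23.6, 19.7]), 19.6) [430.8 153.4] [65.4 67.2] 226
g1 pot (array([ 335.6, -298.4]), array([67.7, 67.3]), 9.0) [ 332.2 -300.9] [62.1 64.1] 313
g1 penall (array([ 522.5, -335.5]), array([ 42.5, 138.4]), 27.9) [ 522.5 -336.7] [31.1 35. ] 1121
g2 jar (array([449.2,  50.9]), array([47.4, 46.5]), 89.2) [448.7  51.6] [73.4 75.1] 1204
g2 meter (array([425.8, 176.4]), array([21.9, 61.4]), 17.7) [425.6 176.8] [65.4 67.1] 894
53.75
```

View pics/g.png

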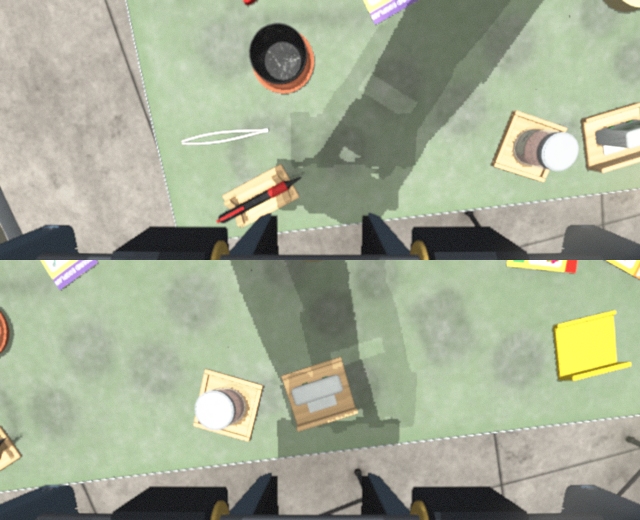

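The pictures show the pot in its saucer (282,58), the pen across both forks (258,200) and the tweezers where they were (225,136). They also show the jar in its tray (218,408) and the meter on its stand (318,393) with its prop to the backrest. The measured centres are all within about 2 mm, so I'm handing in.

```bash
python3 -c "
from h import *
print(ctrl.sign_off())"
```

```text
the job is handed in; nothing more can be done
None
```

I placed the jar, pot, meter and marker in their holders, within about 2 mm of centre in the final camera check, left the tweezers untouched, and handed the job in at about 54 s; sign-off returned no verdict.

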